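# Unbolt the guard gate with the pull rod and hold it ajar

### The job

The knob of the barrel bolt on the little guard box has been replaced by an upright eye, and the bolt sags behind the bent-up lip of its keeper. Take the pull rod by its wooden handle, put its steel end through the eye from the front, and with the rod lift the bolt over the lip while pulling it back out of the keeper, then go on pulling until the self-closing gate stands about half open. Finish while still holding it there with the rod in the eye and the rod off the bench; never touch the guard box with the gripper, do not force the bolt, and leave the other things on the bench where they are.

Things in the scene. Friction and masses are not known exactly. Their poses are not given: they have to be found in the camera images.
- guard: Fixed grey guard box, 130 x 306 mm, 113 mm high. Origin: centre of its underside on the bench; z up, its front looks along its own -x (to the robot). An aluminium-framed clear gate at the front (140 mm wide, 110 high, face at x -44 mm, y -100 to +40 when shut) slides along +y. The bolt lies along y, before the gate's top at x -63 mm, 92 mm up; its straps reach to x -72 mm, 121 mm up.
- keeper_lip (a point): Top of the bent-up lip of the keeper, a steel bracket on the post at the -y end of the guard box; the drop nose at the bolt's end hangs behind it (on its -y side). Lip 18 mm along x, 4 mm thick, top 86 mm above the bench.
- guard_gate (a joint): Opening of the gate, m: 0 shut, 0.080 fully open, moving along guard +y. A spring shuts it: about 1.2 N at 0, 2.2 N fully open, plus 0.3 N friction. The gate cannot move while the bolt's nose is behind the keeper's lip.
- bolt_draw (a joint): How far the bolt is drawn back along guard +y, relative to the gate, m: 0 shot, 0.035 end stop (0.3 N friction); beyond that the bolt takes the gate along. After 1 to 4 mm its drop nose catches on the keeper's bent-up lip unless the bolt is lifted at least 8 mm; the nose is past the lip after 20 mm.
- bolt_lift (a joint): How far the bolt is lifted in its worn, oversize straps, m: 0 sagging down, 0.018 hard against the top of the straps. It weighs about 120 g and falls back when not held up.
- bolt_eye (a point): Centre of the bolt's eye, a steel ring standing in the plane of the front on a stem above the bolt: hole 16 mm, outside 29 mm, bar 6 mm thick. The hole's axis is the point's x (= guard x); the rod goes in towards +x, with free room behind above the clear cover (112 mm up). 130 mm above the bench while the bolt sags; moves with gate, draw and lift.
- rod_grip (a point): Centre of the pull rod's wooden handle (70 long, 16 wide, 24 mm high, lying on the bench, so this point is 12 mm up). Its x points along the rod to its steel end, z up. The rod weighs about 60 g.
- rod_tip (a point): Free end of the pull rod: a straight 6 mm steel rod that stands 70 mm out of the handle's end on the handle's axis (tip 105 mm from rod_grip along its x, with a 3 mm chamfer).
- shell_a: Bystander: nickel coupling shell standing on end, 22 mm across, 22 mm high; origin under its centre.
- shell_b: Bystander: nickel coupling shell standing on end, 20 mm across, 22 mm high; origin under its centre.
- shell_c: Bystander: nickel coupling shell standing on end, 19 mm across, 22 mm high; origin under its centre.
- wick_reel: Bystander: flat blue wick reel, 51 x 67 x 10 mm; origin under its centre.
- flux_jar: Bystander: amber jar with black lid, 42 mm across, 65 mm high; origin under its centre.

How it is judged (in metres and radians):
On the way, in this order (a step that is already met when the one before it is completed fails the run):
1. the held rod's steel end is through the eye while the gate is still shut and the bolt shot (x of rod_tip in the frame of bolt_eye between 0.005 and 0.065 m and y of rod_tip in the frame of bolt_eye between -0.012 and 0.012 m and z of rod_tip in the frame of bolt_eye between -0.012 and 0.012 m and contact force between the fingers and pull_rod above 1 N and value of joint bolt_draw below 0.015 m), for 0.1 s.
2. the bolt is lifted over the keeper's lip and drawn back out of the keeper with the rod in the eye (x of rod_tip in the frame of bolt_eye between 0.005 and 0.065 m and y of rod_tip in the frame of bolt_eye between -0.012 and 0.012 m and z of rod_tip in the frame of bolt_eye between -0.012 and 0.012 m and value of joint bolt_draw above 0.024 m), for 0.1 s.
At the end, for the whole second after the job is handed in: The gripper holds the pull rod off the bench (handle centre more than 80 mm up) and at rest, its end at least 5 mm through the eye and pulling on the bolt; the bolt is drawn back at least 24 mm and the gate stands 25 to 55 mm open of its 80 mm (all of step 2 and value of joint guard_gate between 0.025 and 0.055 m and linear speed of pull_rod below 0.02 m/s and contact force between the fingers and pull_rod above 1 N and contact force between pull_rod and guard above 0.3 N and height (world z) of rod_grip above 0.08 m); the arm keeps its last pose, push and grip.
It fails at once if the gripper or arm pushes on the guard box (contact force between any of the fingers, the arm and guard above 2 N).
It fails at once if the bolt or the box is forced with the rod (more than 25 N) (contact force between pull_rod and guard above 25 N).
It fails at once if another thing on the bench is shifted by more than 30 mm (distance of any of shell_a, shell_b, shell_c, wick_reel, flux_jar from where it was at the start of the episode above 0.03 m).
It also fails if it takes over 45 s, if anything falls off the work surface, if the arm or the gripper's body presses on something with over 40 N, if the wrist force passes 120 N, or if a joint passes its speed limit or range.

### The arm

A 7-joint arm with a two-finger parallel gripper is mounted at the origin on a cart in front of the work surface, level with it; the furniture and walls round the work are solid. World frame = base frame: x ahead of the robot, y to its left, z up, the work surface at z = 0. Lengths are in m, angles in degrees, forces in N, time in s.
With the tool pointing down it reaches from about 0.425 to 1.025 m from the base axis. Payload 3.6 kg.
Tool frame: the origin (TCP) lies at the very end of the fingers, on their centre line; the grasp point (between the pads) lies hold_point_z behind it (hold_point_z is the distance from the TCP to the grasp point, in m); z points along the fingers, y is the line along which they close (so a half turn about z gives the same grasp; the last joint's range is limited). The gripper opens to 85 mm and grips with 20 to 120 N. Pads are 22 mm wide; open, the fingers measure 114 mm over their backs; the gripper's body (76 mm by 85 mm) begins 54 mm behind the grasp point. The pads swing forward as they close: fully open they stand 13 mm farther back than shut.
Start: joints at [-82.248, 33.873, 2.773, 92.16, -1.908, 54.013, -1.931], TCP at [0.164, 0.706, 0.231] pointing down, gripper open.
Joint ranges: [-153.93, 153.93], [-27.13, 128.08], [-72.61, 78.16], [10.71, 143.7], [-87.88, 267.88], [4.46, 118.87], [-176.78, 176.78]. Speed limits (degrees/s): [147.25, 147.25, 180, 180, 180, 180, 180].

### API

Orientations are given as a 3x3 rotation matrix whose columns are the frame's x, y, z axes.
In Python, from plant import observe, get_image, get_calibration, hand_in, hold_point_z gives the robot as it stands.
- The arm moves only by the tool move_arm, never from a script. Its argument "increments" is a list of rows, each an object of numbers: "dx", "dy", "dz": the shift along the tool's x, y, z in m; "rx", "ry", "rz": the turn, a rotation vector about the tool's x, y, z in rad; "claw": the closure in counts, from 0 (fully open) to 255 (shut). In form: [{"dx": .., "dy": .., "dz": .., "rx": .., "ry": .., "rz": .., "claw": ..}, ...]. A call has 1 to 12 rows; each row shifts and turns the commanded pose from where the row before left it, along the tool's axes as they then stand; what a row does not reach is not made up. A row lasts 1/8 s, in which the tool goes at most 62.5 mm and 10.7 degrees, less where a joint would pass 70% of its speed; a pose out of reach is approached as far as the arm can. A call is refused whole if a number of a shift passes 0.0625 or a number of a turn 0.188, either way. A call with a gripper value outside its range is refused whole. The fingers move at their own pace and stop on an object; the grip force is fixed at half the most. Time passes only in rows, so rows that do not move let the fingers close. It gives the time, the measured TCP pose, the force, the opening and the grip force at its end, in the units of the state.
- observe(): the state, without advancing time (a new reading comes with each control period).
- get_image(name): name is "scene" or "top"; returns the picture (420x560x3 uint8, red, green, blue); there is no depth.
- get_calibration(name): a dict with "mtx" (3x3 intrinsics, pixels), "extrinsics" (4x4, takes a point from world to camera coordinates). Camera axes: x right, y up, looking along -z (the intrinsics and any distortion apply to the point x, -y, -z); pixel columns grow to the right and rows downward; lengths in m; the calibration is good to about 2 mm. A picture is of the moment at which its call begins. get_calibration takes no time and is no camera call.
- hand_in(): hands the job in; it is judged then, once.
The state is a dict: "t": time; "joint_pos": joint angles; "qvel": joint speeds; "effort": joint torques, N m; "tool_pos": TCP position; "orientation": TCP orientation; "contact_force": force on the tool from outside, world axes, zero at the start; "torque": the same for the moment, N m; "finger_gap": finger opening in m; "grasp_force": force on a finger pad.
Only numpy, scipy, OpenCV 4.12 (cv2) and the standard library are available. Lean on these libraries where they do the work, as an engineer would, in place of code of your own. Each camera call takes 0.05 s, during which the arm holds its last target. There are 200 camera calls.

## Working session

There is one attempt and no reset: what is moved stays moved. The work goes in short steps, Python scripts to look and compute and a tool call to move; the robot and the scene stay as the last step left them, time stands still between calls to the robot, and variables do not carry over. Pictures are saved under pics/ and viewed, at most 10 in all, crops included, and the job is handed in when it is done.

Besides the shell and the picture viewer there is one more tool, called after "Request:" as name([rows], argument=value, ...), one row to a line, values as JSON. move_arm: Moves the arm, as the interface text tells. Its arguments: {"type":"object","properties":{"increments":{"type":"array"}},"required":["increments"]}

```bash
mkdir -p pics; cat > h.py <<'E'
import numpy as np, cv2
from plant import observe,get_image,get_calibration,hand_in,hold_point_z
def shot(n,f):
    im=get_image(n); cv2.imwrite('pics/'+f,cv2.cvtColor(im,cv2.COLOR_RGB2BGR)); return im
def ray(n,u,v):
    c=get_calibration(n);K=np.array(c['mtx']);E=np.array(c['extrinsics'])
    d=np.linalg.inv(K)@[u,v,1.]; d=np.array([d[0],-d[1],-d[2]])
    R=E[:3,:3];return -R.T@E[:3,3],R.T@d
def plane(n,u,v,z):
    o,d=ray(n,u,v);return o+d*(z-o[2])/d[2]
def tri(a,b):
    (o1,d1),(o2,d2)=ray(*a),ray(*b)
    s=np.linalg.lstsq(np.c_[d1,-d2],o2-o1,rcond=None)[0]
    p,q=o1+s[0]*d1,o2+s[1]*d2;return (p+q)/2,np.linalg.norm(p-q)
def proj(n,p):
    c=get_calibration(n);K=np.array(c['mtx']);E=np.array(c['extrinsics'])
    q=E[:3,:3]@np.array(p)+E[:3,3];w=K@[q[0],-q[1],-q[2]];return w[:2]/w[2]
E
python3 - <<'E'
from h import *
np.set_printoptions(precision=4,suppress=True)
shot('scene','s0.png');shot('top','t0.png')
print(observe(),hold_point_z() if callable(hold_point_z) else hold_point_z)
for n in('scene','top'):print(get_calibration(n))
E
```

```text
{'t': 0.1, 'joint_pos': array([-82.2482,  33.9212,   2.7672,  92.2295,  -1.9092,  54.0131,
        -1.9306]), 'qvel': array([-0.0517, -0.0807,  0.0025, -0.189 ,  0.0313, -0.0624,  0.0131]), 'effort': array([  0.0046, -54.9993,   1.5534, -19.8824,   0.0098,   0.0038,
         0.    ]), 'tool_pos': array([0.1642, 0.7054, 0.2302]), 'orientation': array([[-0.974 ,  0.2267, -0.0004],
       [ 0.2267,  0.974 , -0.002 ],
       [-0.0001, -0.0021, -1.    ]]), 'contact_force': array([-0.4026, -0.4913, -0.535 ]), 'torque': array([0.0231, 0.0186, 0.0345]), 'grasp_force': 0.0, 'finger_gap': 0.08571650641178645} 0.0187
{'mtx': array([[485.5033,   0.    , 290.2133],
       [  0.    , 485.5033, 210.8328],
       [  0.    ,   0.    ,   1.    ]]), 'extrinsics': array([[ 0.8642, -0.5031,  0.0069, -0.4538],
       [ 0.4254,  0.7379,  0.5239, -0.3324],
       [-0.2687, -0.4498,  0.8517, -0.9645],
       [ 0.    ,  0.    ,  0.    ,  1.    ]])}
{'mtx': array([[444.4743,   0.    , 276.4324],
       [  0.    , 444.4743, 209.1614],
       [  0.    ,   0.    ,   1.    ]]), 'extrinsics': array([[ 0.0048, -0.9999, -0.0119,  0.0452],
       [ 0.9827,  0.0025,  0.1854, -0.5541],
       [-0.1853, -0.0126,  0.9826, -1.226 ],
       [ 0.    ,  0.    ,  0.    ,  1.    ]])}
```

View pics/s0.png

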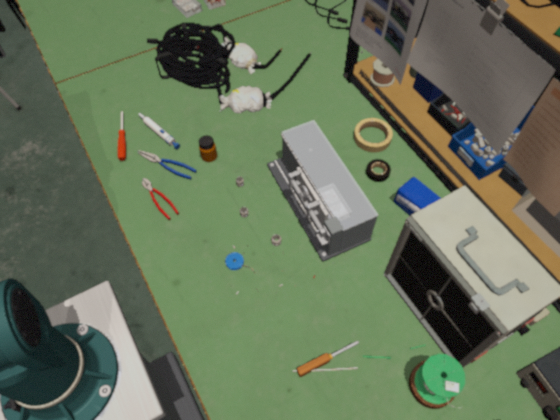

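View pics/t0.png

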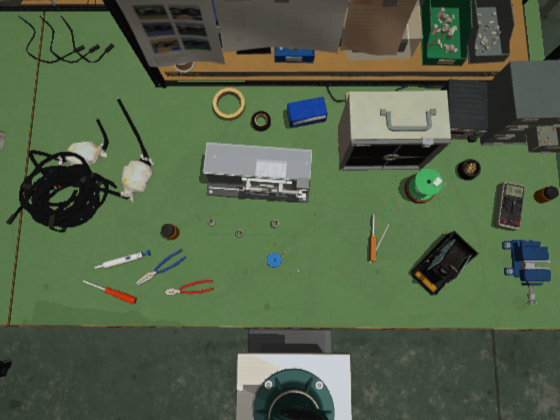

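```bash
python3 - <<'E'
import cv2,numpy as np
t=cv2.imread('pics/t0.png');s=cv2.imread('pics/s0.png')
f=lambda im,x,y,w,h,k:cv2.resize(im[y:y+h,x:x+w],None,fx=k,fy=k,interpolation=cv2.INTER_CUBIC)
a=f(t,195,130,125,80,6)
cv2.imwrite('pics/c1.png',a)
b=f(s,265,115,120,150,4); 
c=np.vstack([f(t,350,205,60,70,4.2857)[:300,:257],f(s,285,330,85,60,3.0235)[:,:257]][:2])
c=c[:600]; c=np.vstack([c,np.zeros((600-c.shape[0],c.shape[1],3),np.uint8)])
cv2.imwrite('pics/c2.png',np.hstack([b,c]))
E
```

```text
(no output)
```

View pics/c1.png

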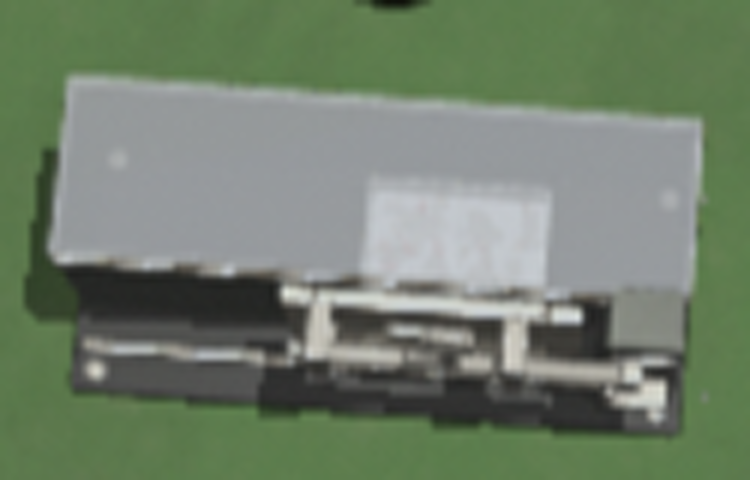

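View pics/c2.png

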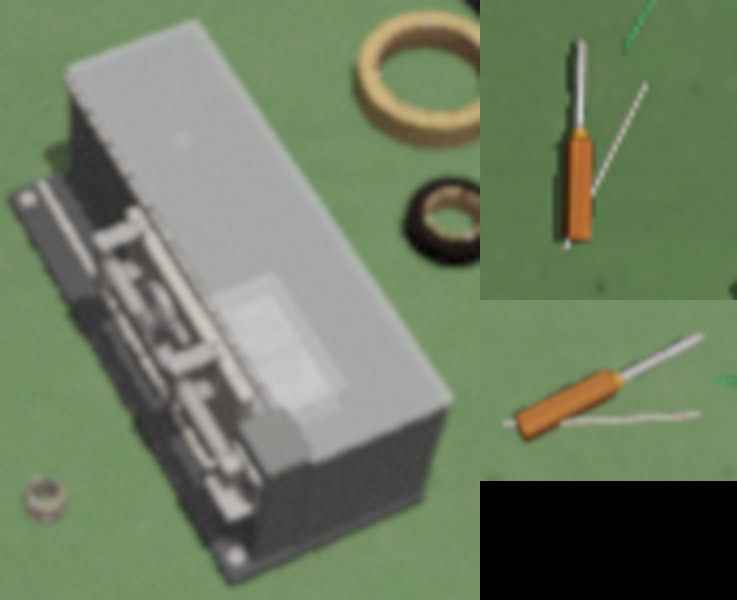

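```bash
python3 - <<'E'
from h import *
np.set_printoptions(precision=4,suppress=True)
t=lambda u,v:(195+u/6,130+v/6)   # crop coords; half-pixel shift ignored
for nm,(u,v),z in[('TBL',(70,77),.113),('TBR',(702,120),.113),('TFL',(52,262),.113),('TFR',(690,295),.113),('footL',(75,390),.003),('footR',(680,432),.003),('eyeL',(388,333),.13),('eyeR',(474,337),.13),('strapL',(320,325),.121),('strapR',(515,345),.121)]:
    print(nm,plane('top',*t(u,v),z))
# scene
s=lambda u,v:(265+u/4,115+v/4)
for nm,(u,v),z in[('sBL',(195,20),.113),('sBR',(450,400),.113),('sFL',(68,70),.113),('footL',(10,190),.003),('footR',(232,583),.003)]:
    print(nm,plane('scene',*s(u,v),z))
for n in('top','scene'):
    im=cv2.imread('pics/%s0.png'%n[0]);hs=cv2.cvtColor(im,cv2.COLOR_BGR2HSV)
    m=cv2.inRange(hs,(5,150,100),(16,255,255))
    c=[c for c in cv2.findContours(m,0,2)[0] if cv2.contourArea(c)>40]
    for k in c:
        r=cv2.minAreaRect(k);b=cv2.boxPoints(r)
        if (n=='top' and abs(r[0][0]-374)<15) or (n=='scene' and abs(r[0][0]-315)<20):
            print(n,r);[print(plane(n,*p,.012 if n=='x' else .024)) for p in b]; print('c',plane(n,*r[0],.018))
f=lambda u,v:(350+u/4.2857,205+v/4.2857)
print('tip',plane('top',*f(581,42) if 0 else (350+(581-480)/4.2857,205+42/4.2857),.012),'tip scene',plane('scene',285+(702-480)/3.0235,330+(337-300)/3.0235,.012))
print('handle back',plane('top',350+(580-480)/4.2857,205+241/4.2857,.024))
E
```

```text
TBL [0.7324 0.2441 0.113 ]
TBR [ 0.7115 -0.0525  0.113 ]
TFL [0.6425 0.2494 0.113 ]
TFR [ 0.6272 -0.0461  0.113 ]
footL [0.6061 0.2556 0.003 ]
footR [ 0.5853 -0.0476  0.003 ]
eyeL [0.6048 0.0922 0.13  ]
eyeR [0.603  0.0531 0.13  ]
strapL [0.6107 0.1239 0.121 ]
strapR [0.6014 0.0345 0.121 ]
sBL [0.7332 0.2457 0.113 ]
sBR [ 0.71   -0.0511  0.113 ]
sFL [0.647  0.2497 0.113 ]
footL [0.6114 0.2639 0.003 ]
footR [ 0.5862 -0.0428  0.003 ]
top ((373.0, 248.5), (23.0, 4.0), 90.0)
[ 0.4778 -0.2269  0.024 ]
[ 0.4779 -0.2385  0.024 ]
[ 0.4115 -0.2361  0.024 ]
[ 0.4114 -0.2246  0.024 ]
c [ 0.4451 -0.2328  0.018 ]
scene ((313.10003662109375, 364.20001220703125), (8.497057914733887, 33.98823165893555), 63.43495178222656)
[ 0.4093 -0.2213  0.024 ]
[ 0.477  -0.2261  0.024 ]
[ 0.4755 -0.2426  0.024 ]
[ 0.4084 -0.2375  0.024 ]
c [ 0.4433 -0.2307  0.018 ]
tip [ 0.5453 -0.2392  0.012 ] tip scene [ 0.5479 -0.2385  0.012 ]
handle back [ 0.4079 -0.2312  0.024 ]
```

```bash
python3 - <<'E'
from h import *
a=np.radians(-4.1);R=np.array([[np.cos(a),-np.sin(a),0],[np.sin(a),np.cos(a),0],[0,0,1]])
# origin: foot centre from back edge mid & front edge mid
O=np.array([.597,.1045,0])+R@[.065,0,0]; print(O, R.T@(np.array([.722,.0958,0])-O), R.T@(np.array([.604,.0727,.13])-O))
out=[]
for n,x,y,w,h,k in(('top',240,170,66,37,12),('scene',285,165,60,70,8)):
    im=cv2.imread('pics/%s0.png'%n[0])
    b=cv2.resize(im[y:y+h,x:x+w],None,fx=k,fy=k,interpolation=cv2.INTER_CUBIC)
    cv2.imwrite('pics/z_%s.png'%n,b)
    out.append(b)
    for p in([-.063,-.03,.13],[-.063,-.03,.1445],[-.063,-.03,.092],[-.072,-.03,.121],[-.063,-.0155,.13],[-.063,-.0445,.13]):
        q=proj(n,O+R@p); print(n,p,((q[0]+.5-x)*k,(q[1]+.5-y)*k))
A=out[0][:, :];B=out[1]
c=np.zeros((600,800,3),np.uint8);c[:600-0,:][:0]
A=cv2.resize(A,(0,0),fx=.5,fy=.5) if 0 else A
cv2.imwrite('pics/zs.png',B)
E
```

```text
[0.66183365 0.09985267 0.        ] [0.06030213 0.00025945 0.        ] [-0.0557443  -0.03121813  0.13      ]
top [-0.063, -0.03, 0.13] (np.float64(319.9228585807052), np.float64(226.07269387496285))
top [-0.063, -0.03, 0.1445] (np.float64(317.68559772516164), np.float64(211.10238284297452))
top [-0.063, -0.03, 0.092] (np.float64(325.54350750357617), np.float64(263.682462252444))
top [-0.072, -0.03, 0.121] (np.float64(318.111754699308), np.float64(273.5145128689254))
top [-0.063, -0.0155, 0.13] (np.float64(256.24562812351473), np.float64(221.5014987851971))
top [-0.063, -0.0445, 0.13] (np.float64(383.63944462212817), np.float64(230.6467141826622))
scene [-0.063, -0.03, 0.13] (np.float64(139.9140198479413), np.float64(205.67799420542246))
scene [-0.063, -0.03, 0.1445] (np.float64(141.4145780182348), np.float64(175.20932661717666))
scene [-0.063, -0.03, 0.092] (np.float64(136.14433811784056), np.float64(282.2209645625319))
scene [-0.072, -0.03, 0.121] (np.float64(109.38450574696799), np.float64(236.2669830426105))
scene [-0.063, -0.0155, 0.13] (np.float64(115.80678030881563), np.float64(165.8026062860206))
scene [-0.063, -0.0445, 0.13] (np.float64(164.33552643498024), np.float64(246.07320607337533))
```

View pics/z_top.png

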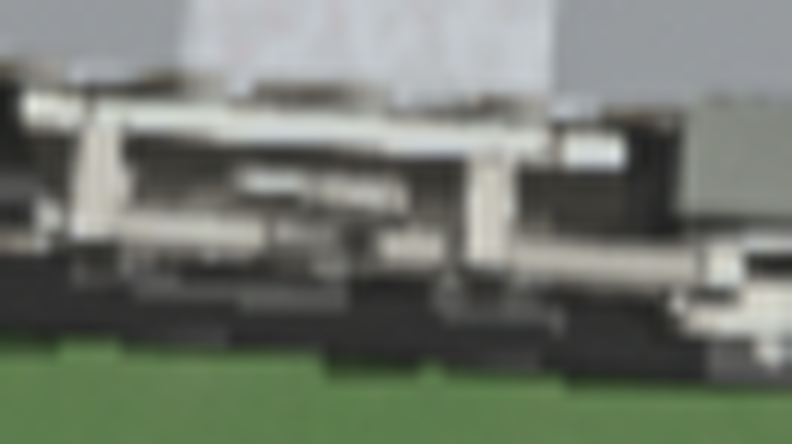

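View pics/zs.png

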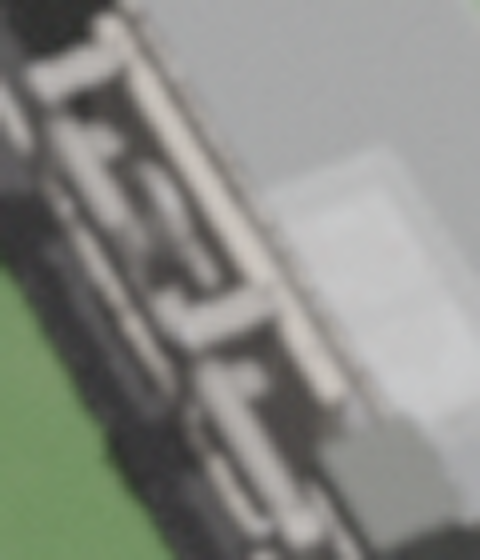

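```bash
python3 - <<'E'
from h import *
np.set_printoptions(precision=4,suppress=True)
T=lambda u,v:('top',240+u/12-.5,170+v/12-.5)
S=lambda u,v:('scene',285+u/8-.5,165+v/8-.5)
a=np.radians(-4.1);R=np.array([[np.cos(a),-np.sin(a),0],[np.sin(a),np.cos(a),0],[0,0,1]])
O=np.array([.6618,.09985,0])
for n,p,q in(('arc mid',T(322,185),S(180,222)),('arc L',T(243,181),S(150,170)),('arc R',T(402,194),S(210,278)),('strapR top',T(492,165),S(262,300)),('strapR front',T(488,250),S(185,330)),('strapL front',T(95,225),S(45,85)),('bolt@strapR',T(525,258),S(210,370))):
    X,e=tri(p,q);print(n,X,'err',round(e,4),'guard',R.T@(X-O))
for z in(.138,.1415,.1445):print(z,R.T@(plane(*T(322,185),z)-O),R.T@(plane(*S(180,222),z)-O))
print('bolt z.096',R.T@(plane(*T(590,258),.096)-O),R.T@(plane(*T(190,228),.096)-O))
E
```

```text
arc mid [0.6108 0.0748 0.1114] err 0.0005 guard [-0.0491 -0.0287  0.1114]
arc L [0.6116 0.0929 0.113 ] err 0.0002 guard [-0.0496 -0.0105  0.113 ]
arc R [0.6093 0.0564 0.1089] err 0.0005 guard [-0.0493 -0.0471  0.1089]
strapR top [0.6123 0.0356 0.1236] err 0.0009 guard [-0.0447 -0.0676  0.1236]
strapR front [0.5905 0.0368 0.1252] err 0.0039 guard [-0.0666 -0.068   0.1252]
strapL front [0.5981 0.1262 0.1228] err 0.0012 guard [-0.0654  0.0217  0.1228]
bolt@strapR [0.5922 0.028  0.115 ] err 0.0015 guard [-0.0643 -0.0766  0.115 ]
0.138 [-0.0553 -0.0301  0.138 ] [-0.0584 -0.0441  0.138 ]
0.1415 [-0.0562 -0.0303  0.1415] [-0.0595 -0.0461  0.1415]
0.1445 [-0.0569 -0.0305  0.1445] [-0.0606 -0.0478  0.1445]
bolt z.096 [-0.058  -0.0916  0.096 ] [-0.0577  0.002   0.096 ]
```

Request:
move_arm([
  {"rz": -0.159, "claw": 0},
  {"dx": -0.045, "dy": -0.0325, "claw": 0},
  {"dx": -0.045, "dy": -0.0325, "claw": 0},
  {"dx": -0.045, "dy": -0.0325, "claw": 0},
  {"dx": -0.045, "dy": -0.0325, "claw": 0},
  {"dx": -0.045, "dy": -0.0325, "claw": 0},
  {"dx": -0.045, "dy": -0.0325, "claw": 0},
  {"dx": -0.045, "dy": -0.0325, "claw": 0},
  {"claw": 0},
])

```text
invalid input
```

Request:
move_arm([
  {"dx": 0, "dy": 0, "dz": 0, "rx": 0, "ry": 0, "rz": -0.159, "claw": 0},
  {"dx": -0.045, "dy": -0.0325, "dz": 0, "rx": 0, "ry": 0, "rz": 0, "claw": 0},
  {"dx": -0.045, "dy": -0.0325, "dz": 0, "rx": 0, "ry": 0, "rz": 0, "claw": 0},
  {"dx": -0.045, "dy": -0.0325, "dz": 0, "rx": 0, "ry": 0, "rz": 0, "claw": 0},
  {"dx": -0.045, "dy": -0.0325, "dz": 0, "rx": 0, "ry": 0, "rz": 0, "claw": 0},
  {"dx": -0.045, "dy": -0.0325, "dz": 0, "rx": 0, "ry": 0, "rz": 0, "claw": 0},
  {"dx": -0.045, "dy": -0.0325, "dz": 0, "rx": 0, "ry": 0, "rz": 0, "claw": 0},
  {"dx": -0.045, "dy": -0.0325, "dz": 0, "rx": 0, "ry": 0, "rz": 0, "claw": 0},
])

```text
t: 1.1
tool_pos: [0.4638, 0.4557, 0.2309]
orientation: [[-0.998, 0.07, -0.0], [0.07, 0.998, -0.001], [0.0, -0.001, -1.0]]
contact_force: [0.8, 0.1, -0.5]
finger_gap: 0.0855
grasp_force: 0.0
```

Request:
move_arm([
  {"dx": -0.003, "dy": -0.0573, "dz": 0, "rx": 0, "ry": 0, "rz": 0, "claw": 0},
  {"dx": -0.003, "dy": -0.0573, "dz": 0, "rx": 0, "ry": 0, "rz": 0, "claw": 0},
  {"dx": -0.003, "dy": -0.0573, "dz": 0, "rx": 0, "ry": 0, "rz": 0, "claw": 0},
  {"dx": -0.003, "dy": -0.0573, "dz": 0, "rx": 0, "ry": 0, "rz": 0, "claw": 0},
  {"dx": -0.003, "dy": -0.0573, "dz": 0, "rx": 0, "ry": 0, "rz": 0, "claw": 0},
  {"dx": -0.003, "dy": -0.0573, "dz": 0, "rx": 0, "ry": 0, "rz": 0, "claw": 0},
  {"dx": -0.003, "dy": -0.0573, "dz": 0, "rx": 0, "ry": 0, "rz": 0, "claw": 0},
  {"dx": -0.003, "dy": -0.0573, "dz": 0, "rx": 0, "ry": 0, "rz": 0, "claw": 0},
  {"dx": -0.003, "dy": -0.0573, "dz": 0, "rx": 0, "ry": 0, "rz": 0, "claw": 0},
  {"dx": -0.003, "dy": -0.0573, "dz": 0, "rx": 0, "ry": 0, "rz": 0, "claw": 0},
  {"dx": -0.003, "dy": -0.0573, "dz": 0, "rx": 0, "ry": 0, "rz": 0, "claw": 0},
  {"dx": -0.003, "dy": -0.0573, "dz": 0, "rx": 0, "ry": 0, "rz": 0, "claw": 0},
])

```text
t: 2.6
tool_pos: [0.4504, -0.2329, 0.2312]
orientation: [[-0.998, 0.07, -0.0], [0.07, 0.998, 0.0], [0.0, 0.0, -1.0]]
contact_force: [1.1, 0.5, 0.4]
finger_gap: 0.0855
grasp_force: 0.0
```

Aligned above the handle; down to TCP z ≈ 0.004, then close.

Request:
move_arm([
  {"dx": 0, "dy": 0, "dz": 0.05, "rx": 0, "ry": 0, "rz": 0, "claw": 0},
  {"dx": 0, "dy": 0, "dz": 0.05, "rx": 0, "ry": 0, "rz": 0, "claw": 0},
  {"dx": 0, "dy": 0, "dz": 0.05, "rx": 0, "ry": 0, "rz": 0, "claw": 0},
  {"dx": 0, "dy": 0, "dz": 0.04, "rx": 0, "ry": 0, "rz": 0, "claw": 0},
  {"dx": 0, "dy": 0, "dz": 0.025, "rx": 0, "ry": 0, "rz": 0, "claw": 0},
  {"dx": 0, "dy": 0, "dz": 0.012, "rx": 0, "ry": 0, "rz": 0, "claw": 0},
  {"dx": 0, "dy": 0, "dz": 0, "rx": 0, "ry": 0, "rz": 0, "claw": 255},
  {"dx": 0, "dy": 0, "dz": 0, "rx": 0, "ry": 0, "rz": 0, "claw": 255},
  {"dx": 0, "dy": 0, "dz": 0, "rx": 0, "ry": 0, "rz": 0, "claw": 255},
  {"dx": 0, "dy": 0, "dz": 0, "rx": 0, "ry": 0, "rz": 0, "claw": 255},
  {"dx": 0, "dy": 0, "dz": 0, "rx": 0, "ry": 0, "rz": 0, "claw": 255},
  {"dx": 0, "dy": 0, "dz": 0, "rx": 0, "ry": 0, "rz": 0, "claw": 255},
])

```text
t: 4.1
tool_pos: [0.4514, -0.2315, 0.0053]
orientation: [[-0.998, 0.07, 0.002], [0.07, 0.998, -0.001], [-0.002, -0.001, -1.0]]
contact_force: [-1.0, 0.7, 5.4]
finger_gap: 0.0145
grasp_force: 59.2
```

Request:
move_arm([
  {"dx": 0, "dy": 0, "dz": -0.03, "rx": 0, "ry": 0, "rz": 0, "claw": 255},
  {"dx": 0, "dy": 0, "dz": -0.045, "rx": 0, "ry": 0, "rz": 0, "claw": 255},
  {"dx": 0, "dy": 0, "dz": -0.043, "rx": 0, "ry": 0, "rz": 0, "claw": 255},
  {"dx": -0.001, "dy": 0.03, "dz": 0, "rx": 0, "ry": 0, "rz": 0, "claw": 255},
  {"dx": -0.001, "dy": 0.05, "dz": 0, "rx": 0, "ry": 0, "rz": 0, "claw": 255},
  {"dx": -0.001, "dy": 0.05, "dz": 0, "rx": 0, "ry": 0, "rz": 0, "claw": 255},
  {"dx": -0.001, "dy": 0.05, "dz": 0, "rx": 0, "ry": 0, "rz": 0, "claw": 255},
  {"dx": -0.001, "dy": 0.05, "dz": 0, "rx": 0, "ry": 0, "rz": 0, "claw": 255},
  {"dx": -0.001, "dy": 0.045, "dz": 0, "rx": 0, "ry": 0, "rz": 0, "claw": 255},
  {"dx": -0.001, "dy": 0.03, "dz": 0, "rx": 0, "ry": 0, "rz": 0, "claw": 255},
  {"dx": 0, "dy": 0, "dz": 0, "rx": 0, "ry": 0, "rz": 0, "claw": 255},
  {"dx": 0, "dy": 0, "dz": 0, "rx": 0, "ry": 0, "rz": 0, "claw": 255},
])

```text
t: 5.6
tool_pos: [0.4787, 0.0717, 0.1225]
orientation: [[-0.998, 0.07, -0.0], [0.07, 0.998, -0.001], [0.0, -0.001, -1.0]]
contact_force: [-0.3, -0.3, 0.1]
finger_gap: 0.0148
grasp_force: 58.7
```

```bash
python3 - <<'E'
from h import *
np.set_printoptions(precision=4,suppress=True)
shot('scene','s1.png');shot('top','t1.png');o=observe();print(o['tool_pos'],o['orientation'],o['contact_force'])
s0=cv2.imread('pics/s0.png');s1=cv2.imread('pics/s1.png');t0=cv2.imread('pics/t0.png');t1=cv2.imread('pics/t1.png')
def z(im,x,y,w,h,k):
    b=cv2.resize(im[y:y+h,x:x+w],None,fx=k,fy=k,interpolation=cv2.INTER_LANCZOS4)
    for i in range(0,w,10):cv2.putText(b,str(x+i),(i*k,8),0,.3,(0,255,255),1);cv2.line(b,(i*k,9),(i*k,13),(0,255,255),1)
    for j in range(0,h,10):cv2.putText(b,str(y+j),(0,j*k+4),0,.3,(0,255,0),1)
    return b
A=np.vstack([z(t0,248,175,40,30,10),z(t1,248,175,40,30,10)])
B=np.vstack([z(s0,290,175,40,30,10),z(s1,290,175,40,30,10)])
cv2.imwrite('pics/q1.png',np.hstack([A,B]))
E
```

```text
[0.4787 0.0709 0.1225] [[-0.9974  0.0722 -0.0002]
 [ 0.0722  0.9974 -0.0007]
 [ 0.0002 -0.0007 -1.    ]] [ 0.5934  0.6932 -0.311 ]
```

View pics/q1.png

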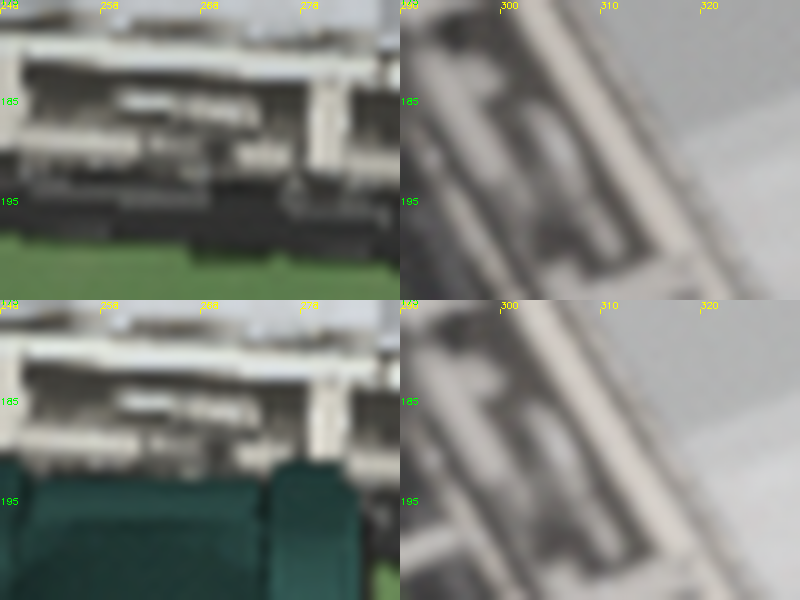

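```bash
python3 - <<'E'
from h import *
np.set_printoptions(precision=4,suppress=True)
a=np.radians(-4.1);R=np.array([[np.cos(a),-np.sin(a),0],[np.sin(a),np.cos(a),0],[0,0,1]]);O=np.array([.6618,.09985,0])
for n,p,q in(('ringtop',(270.,185.6),(305.8,188.8)),('ringtop2',(269.2,185.3),(305.2,188.3)),('other',(262,184.3),(310,197.5))):
    X,e=tri(('top',*p),('scene',*q));print(n,X,e,'guardO',R.T@(X-O))
# fit rod line and tip in scene, by difference
d=cv2.absdiff(cv2.imread('pics/s0.png'),cv2.imread('pics/s1.png')).max(2)
print(d[194:216,276:304])
T=np.array([.4787,.0713,.1225+.0067])+.0965*np.array([.9976,-.07,0]);print('tip nominal',T,proj('scene',T))
for z in(.115,.13,.1445):print(z,proj('scene',[.602,.064,z]))
E
```

```text
ringtop [0.5998 0.0637 0.1473] 0.0010107646828683649 guardO [-0.0592 -0.0405  0.1473]
ringtop2 [0.6004 0.066  0.1461] 0.002103261843898057 guardO [-0.0588 -0.0382  0.1461]
other [0.6277 0.0889 0.0576] 0.0032625917679957477 guardO [-0.0333 -0.0134  0.0576]
[[ 12  12  10  11  12   9  12  10   7   4   7  10   5   9   4   8   9   9
   13  11  12   7   9   8  12  12  12  11]
 [ 12  12  11  10  13  10  12   8   9   8   8   7   8  11   7   9   8  12
   13  14  13   8   8   9  11  12  11   8]
 [ 13  12  12  14  13  13  12   8   8   5   7   8   9   9   7   8  10  15
   17  17  16  14   8   9  11   9  13  12]
 [ 13  14  12  11  12  13  10  13   7  11   7   8   8   8  14  23  32  48
   56  40  21  13  10   9  12  11  10  10]
 [ 12  12  11  13  13  12  12  13  11   7   9  11  16  39  61  81  92  94
   96  70  29  17  15  14   9  11  12  12]
 [ 12  12  11  12  10  11  11  14  11  10  19  36  58  88 116 128 121 103
   95  66  27  14  14  12  11   8  13  11]
 [ 11  13  13  11  12  13  13  16  18  31  49  79  99 120 131 127 112  82
   57  36  19  11  15  14  13  10  11  10]
 [ 12  12  11  12  11  17
[... 1163 characters left out ...]
  3   4   3   1   5   3   6  10  12  12  11  12  11  12
   10  12  10   6  13   8  11   6   9  10]
 [  7   6   1   4   5   1   2   4   2   2   6   6   9  10  12  13  11  10
   11   8   9   8   7   9  10  11  10   8]
 [  5   3   2   1   3   1   1   5   2   2   1   2  10  10  13  11   9  11
    8  10   7  11   7   8   8  10   8   5]
 [  1   4   2   5   4   3   3   2   3   2   6   3   7  11  13  11  11   9
   12   8   4   8   8   8  12   8   8   8]
 [  2   2   3   3   3   5   4   2   3   2   1   4   8  12  12  11  12  13
   11   9  12   9  11   9   5  10   9   9]]
tip nominal [0.575  0.0645 0.1292] [295.5782 197.9808]
0.115 [306.2909 196.5338]
0.13 [306.5359 192.7053]
0.1445 [306.7784 188.9144]
```

Request:
move_arm([
  {"dx": -0.006, "dy": 0.001, "dz": -0.001, "rx": 0, "ry": 0, "rz": 0, "claw": 255},
  {"dx": -0.006, "dy": 0, "dz": 0, "rx": 0, "ry": 0, "rz": 0, "claw": 255},
  {"dx": -0.006, "dy": 0, "dz": 0, "rx": 0, "ry": 0, "rz": 0, "claw": 255},
  {"dx": -0.004, "dy": 0, "dz": 0, "rx": 0, "ry": 0, "rz": 0, "claw": 255},
  {"dx": -0.004, "dy": 0, "dz": 0, "rx": 0, "ry": 0, "rz": 0, "claw": 255},
  {"dx": -0.004, "dy": 0, "dz": 0, "rx": 0, "ry": 0, "rz": 0, "claw": 255},
  {"dx": 0, "dy": 0, "dz": 0, "rx": 0, "ry": 0, "rz": 0, "claw": 255},
])

```text
t: 6.58
tool_pos: [0.5094, 0.0715, 0.1233]
orientation: [[-0.998, 0.07, 0.0], [0.07, 0.998, 0.0], [-0.0, 0.0, -1.0]]
contact_force: [0.1, -0.7, -0.3]
finger_gap: 0.0147
grasp_force: 58.6
```

Request:
move_arm([
  {"dx": -0.005, "dy": 0, "dz": 0, "rx": 0, "ry": 0, "rz": 0, "claw": 255},
  {"dx": -0.005, "dy": 0, "dz": 0, "rx": 0, "ry": 0, "rz": 0, "claw": 255},
  {"dx": -0.005, "dy": 0, "dz": 0, "rx": 0, "ry": 0, "rz": 0, "claw": 255},
  {"dx": -0.005, "dy": 0, "dz": 0, "rx": 0, "ry": 0, "rz": 0, "claw": 255},
  {"dx": -0.004, "dy": 0, "dz": 0, "rx": 0, "ry": 0, "rz": 0, "claw": 255},
  {"dx": 0, "dy": 0, "dz": 0, "rx": 0, "ry": 0, "rz": 0, "claw": 255},
])

```text
t: 7.32
tool_pos: [0.5334, 0.0698, 0.1233]
orientation: [[-0.998, 0.07, 0.0], [0.07, 0.998, -0.0], [-0.0, 0.0, -1.0]]
contact_force: [-0.6, -0.1, 0.0]
finger_gap: 0.0143
grasp_force: 58.6
```

```bash
python3 - <<'E'
from h import *
np.set_printoptions(precision=4,suppress=True)
shot('scene','s2.png');o=observe();print(o['tool_pos'],o['contact_force'])
s0=cv2.imread('pics/s0.png');s2=cv2.imread('pics/s2.png')
def z(im,x,y,w,h,k):
    b=cv2.resize(im[y:y+h,x:x+w],None,fx=k,fy=k,interpolation=cv2.INTER_LANCZOS4)
    for i in range(0,w,10):cv2.putText(b,str(x+i),(i*k,8),0,.3,(0,255,255),1);cv2.line(b,(i*k,9),(i*k,13),(0,255,255),1)
    for j in range(0,h,10):cv2.putText(b,str(y+j),(0,j*k+4),0,.3,(0,255,0),1)
    return b
d=cv2.absdiff(s0,s2)
cv2.imwrite('pics/q2.png',np.hstack([z(s2,286,170,40,40,10),z(d,286,170,40,40,10)]))
E
```

```text
[0.533  0.0697 0.1232] [-0.159  -0.2933 -0.9129]
```

View pics/q2.png

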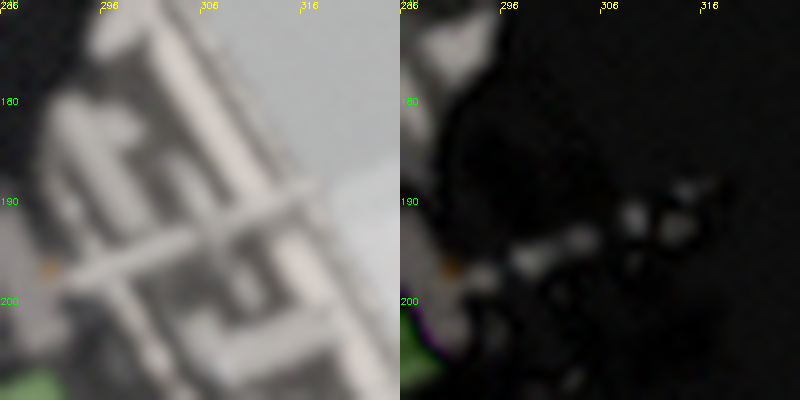

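Request:
move_arm([
  {"dx": 0, "dy": 0, "dz": -0.004, "rx": 0, "ry": 0, "rz": 0, "claw": 255},
  {"dx": 0, "dy": 0, "dz": -0.003, "rx": 0, "ry": 0, "rz": 0, "claw": 255},
  {"dx": 0, "dy": 0, "dz": -0.003, "rx": 0, "ry": 0, "rz": 0, "claw": 255},
  {"dx": 0, "dy": 0, "dz": -0.003, "rx": 0, "ry": 0, "rz": 0, "claw": 255},
  {"dx": 0, "dy": 0, "dz": -0.003, "rx": 0, "ry": 0, "rz": 0, "claw": 255},
  {"dx": 0, "dy": 0, "dz": 0, "rx": 0, "ry": 0, "rz": 0, "claw": 255},
  {"dx": 0, "dy": 0, "dz": 0, "rx": 0, "ry": 0, "rz": 0, "claw": 255},
])

```text
t: 8.25
tool_pos: [0.5329, 0.0699, 0.1393]
orientation: [[-0.998, 0.069, -0.0], [0.069, 0.998, 0.0], [0.0, 0.0, -1.0]]
contact_force: [-0.1, 1.3, -0.4]
finger_gap: 0.0148
grasp_force: 58.5
```

```bash
python3 - <<'E'
from h import *
np.set_printoptions(precision=4,suppress=True)
shot('scene','s3.png');f=[];
for i in range(4):
    get_image('scene');o=observe();f.append(np.r_[o['contact_force'],o['torque']])
print(o['tool_pos'],np.mean(f,0))
s0=cv2.imread('pics/s0.png');s2=cv2.imread('pics/s3.png')
def z(im,x,y,w,h,k):
    b=cv2.resize(im[y:y+h,x:x+w],None,fx=k,fy=k,interpolation=cv2.INTER_LANCZOS4)
    for i in range(0,w,10):cv2.putText(b,str(x+i),(i*k,8),0,.3,(0,255,255),1);cv2.line(b,(i*k,9),(i*k,13),(0,255,255),1)
    for j in range(0,h,10):cv2.putText(b,str(y+j),(0,j*k+4),0,.3,(0,255,0),1)
    return b
cv2.imwrite('pics/q3.png',np.hstack([z(s2,286,170,40,40,10),z(cv2.absdiff(s0,s2),286,170,40,40,10)]))
E
```

```text
[0.5329 0.0699 0.1392] [-0.2901  1.3943 -1.6954  0.221   0.1839  0.0645]
```

View pics/q3.png

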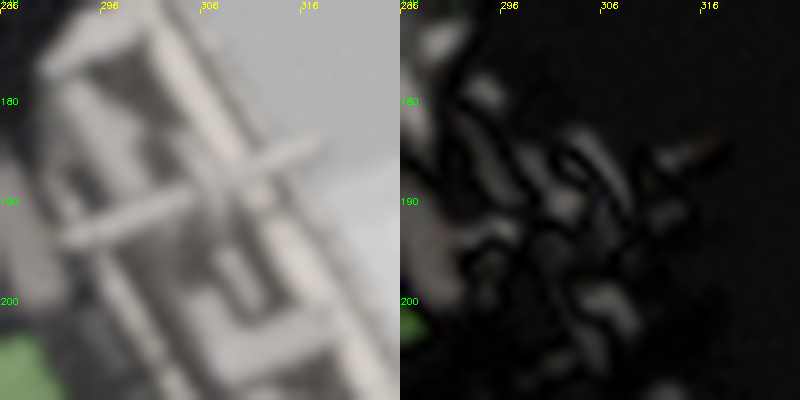

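Request:
move_arm([
  {"dx": 0, "dy": 0, "dz": -0.002, "rx": 0, "ry": 0, "rz": 0, "claw": 255},
  {"dx": 0, "dy": 0.003, "dz": 0, "rx": 0, "ry": 0, "rz": 0, "claw": 255},
  {"dx": 0, "dy": 0.004, "dz": 0, "rx": 0, "ry": 0, "rz": 0, "claw": 255},
  {"dx": 0, "dy": 0.004, "dz": 0, "rx": 0, "ry": 0, "rz": 0, "claw": 255},
  {"dx": 0, "dy": 0.004, "dz": 0, "rx": 0, "ry": 0, "rz": 0, "claw": 255},
  {"dx": 0, "dy": 0.004, "dz": 0, "rx": 0, "ry": 0, "rz": 0, "claw": 255},
  {"dx": 0, "dy": 0, "dz": 0, "rx": 0, "ry": 0, "rz": 0, "claw": 255},
])

```text
t: 9.38
tool_pos: [0.5346, 0.0895, 0.1413]
orientation: [[-0.998, 0.069, 0.001], [0.069, 0.998, 0.0], [-0.0, 0.0, -1.0]]
contact_force: [-0.2, 0.3, -2.1]
finger_gap: 0.0146
grasp_force: 58.5
```

Request:
move_arm([
  {"dx": 0, "dy": 0.004, "dz": 0, "rx": 0, "ry": 0, "rz": 0, "claw": 255},
  {"dx": 0, "dy": 0.004, "dz": 0, "rx": 0, "ry": 0, "rz": 0, "claw": 255},
  {"dx": 0, "dy": 0.004, "dz": 0, "rx": 0, "ry": 0, "rz": 0, "claw": 255},
  {"dx": 0, "dy": 0.004, "dz": 0, "rx": 0, "ry": 0, "rz": 0, "claw": 255},
  {"dx": 0, "dy": 0.004, "dz": 0, "rx": 0, "ry": 0, "rz": 0, "claw": 255},
  {"dx": 0, "dy": 0, "dz": 0, "rx": 0, "ry": 0, "rz": 0, "claw": 255},
])

```text
t: 10.12
tool_pos: [0.5354, 0.1093, 0.1412]
orientation: [[-0.998, 0.069, -0.001], [0.069, 0.998, 0.0], [0.001, 0.0, -1.0]]
contact_force: [-0.2, 0.1, -1.8]
finger_gap: 0.0143
grasp_force: 58.6
```

```bash
python3 - <<'E'
from h import *
np.set_printoptions(precision=4,suppress=True)
f=[]
for i in range(4):
    shot('scene','s4.png');o=observe();f.append(np.r_[o['contact_force'],o['torque']])
print(o['tool_pos'],np.mean(f,0))
E
```

```text
[0.5354 0.1087 0.1412] [ 0.0645 -0.052  -1.4724  0.0625  0.0769  0.0042]
```

Request:
move_arm([
  {"dx": 0, "dy": 0.004, "dz": 0, "rx": 0, "ry": 0, "rz": 0, "claw": 255},
  {"dx": 0, "dy": 0.004, "dz": 0, "rx": 0, "ry": 0, "rz": 0, "claw": 255},
  {"dx": 0, "dy": 0.004, "dz": 0, "rx": 0, "ry": 0, "rz": 0, "claw": 255},
  {"dx": 0, "dy": 0.004, "dz": 0, "rx": 0, "ry": 0, "rz": 0, "claw": 255},
  {"dx": 0, "dy": 0.004, "dz": 0, "rx": 0, "ry": 0, "rz": 0, "claw": 255},
  {"dx": 0, "dy": 0.004, "dz": 0, "rx": 0, "ry": 0, "rz": 0, "claw": 255},
  {"dx": 0, "dy": 0.004, "dz": 0, "rx": 0, "ry": 0, "rz": 0, "claw": 255},
  {"dx": 0, "dy": 0.004, "dz": 0, "rx": 0, "ry": 0, "rz": 0, "claw": 255},
  {"dx": 0, "dy": 0.004, "dz": 0, "rx": 0, "ry": 0, "rz": 0, "claw": 255},
  {"dx": 0, "dy": 0.004, "dz": 0, "rx": 0, "ry": 0, "rz": 0, "claw": 255},
  {"dx": 0, "dy": 0, "dz": 0, "rx": 0, "ry": 0, "rz": 0, "claw": 255},
  {"dx": 0, "dy": 0, "dz": 0, "rx": 0, "ry": 0, "rz": 0, "claw": 255},
])

```text
t: 11.82
tool_pos: [0.5384, 0.1488, 0.1413]
orientation: [[-0.998, 0.069, -0.0], [0.069, 0.998, 0.0], [0.0, 0.0, -1.0]]
contact_force: [-0.9, -1.3, -1.0]
finger_gap: 0.0147
grasp_force: 58.6
```

```bash
python3 - <<'E'
from h import *
np.set_printoptions(precision=4,suppress=True)
f=[]
for i in range(4):
    shot('scene','s5.png');o=observe();f.append(np.r_[o['contact_force'],o['torque']])
print(o['tool_pos'],np.mean(f,0))
S=[cv2.imread('pics/%s.png'%n) for n in('s0','s5')]
b=[cv2.resize(s[130:230,270:350],None,fx=5,fy=5,interpolation=cv2.INTER_CUBIC) for s in S]
cv2.imwrite('pics/q4.png',np.hstack(b))
E
```

```text
[0.5384 0.1485 0.1413] [-0.8368 -1.3809 -2.1069 -0.2773  0.2679 -0.1023]
```

View pics/q4.png

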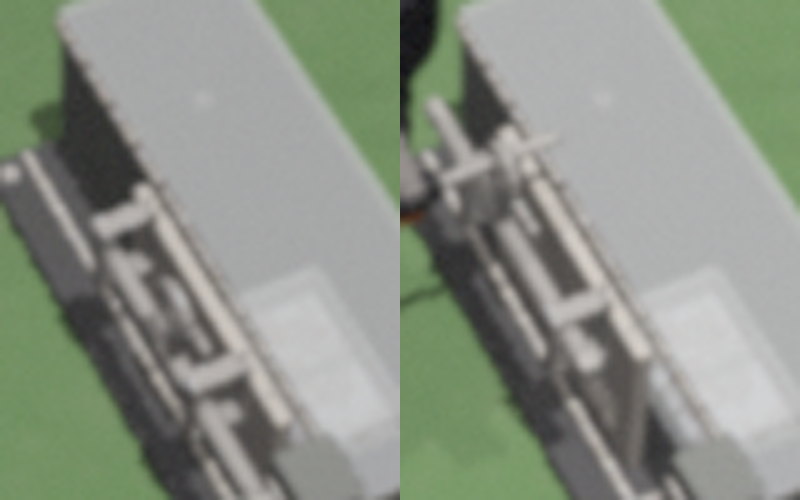

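```bash
python3 -c "
from plant import hand_in;print(hand_in())"
```

```text
the job is handed in; nothing more can be done
None
```

The job is handed in: the rod is through the eye, the bolt is lifted and drawn, and the gate stands about 40 mm open by the camera; the judge gave no verdict.

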